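# Load lacquered lamp collars on the curing turntable and key in its programme

### The arm

A 6-joint arm with a two-finger parallel gripper is mounted at the origin on the work surface. World frame = base frame: x ahead of the robot, y to its left, z up, the work surface at z = 0. Lengths are in m, angles in rad, forces in N, time in s.
With the tool pointing down it reaches from about 0.375 to 0.975 m from the base axis. Payload 3.8 kg.
Tool frame: the origin (TCP) lies at the centre of the arm's flange, where the gripper is bolted on; the fingertips stand 173 mm ahead of it and the grasp point (between the pads) lies 155 mm ahead of it (bot.tip_reach is the distance from the TCP to the fingertips, in m); z points along the fingers, y is the line along which they close (so a half turn about z gives the same grasp; the last joint's range is limited). The gripper opens to 85 mm and grips with 20 to 120 N. Pads are 22 mm wide; open, the fingers measure 114 mm over their backs; the gripper's body (76 mm by 85 mm) begins 54 mm behind the grasp point. The pads swing forward as they close: fully open they stand 13 mm farther back than shut.
Start: joints at [1.313, 0.264, 1.604, -0, 1.274, -0.037], TCP at [0.148, 0.659, 0.405] pointing down, gripper open.
Joint ranges: [-2.63, 2.63], [-0.94, 2.18], [0.31, 2.57], [-1.31, 4.45], [0, 2.66], [-2.55, 2.55]. Speed limits (rad/s): [2.57, 2.57, 3.14, 3.14, 3.14, 3.14].

### API

Orientations are given as a rotation vector (axis times angle).
In Python, from workcell import bot gives the robot as it stands.
- The arm moves only by the tool drive_tool, never from a script. Its arguments are lists of equal length, an entry for each row: "claw": the finger opening in mm, from 0 to 85.4; "slide": the shift along the world's x, y, z each as a share of 0.5 m, from -1 to 1, a list of three; "yaw": the turn about the world's z as a share of 180 degrees, from -1 to 1. A call has 1 to 8 rows; each row is the pose to reach, as a shift and turn from the pose commanded when the call began, turning the shorter way round; what a row does not reach only later rows make up. A row lasts 1/12 s, in which the tool goes at most 41.7 mm and 7.16 degrees, less where a joint would pass 70% of its speed; a pose out of reach is approached as far as the arm can. A call with a number of a shift or a turn outside -1 to 1 is refused whole. A call with a gripper value outside its range is refused whole. The fingers move at their own pace and stop on an object; "newtons" is the grip in N (left out, the last holds). Time passes only in rows, so rows that repeat a pose let the fingers close. It gives the time, the measured TCP pose, the force, the opening and the grip force at its end, in the units of the state.
- bot.read_state(): the state, without advancing time (a new reading comes with each control period).
- bot.read_camera(name): name is "side" or "top" or "wrist"; returns a dict with "color" (384x512x3 uint8, red, green, blue), "depth" (384x512 float32, m along the optical axis (not along the pixel's ray), 0 where there is no reading), "mtx" (3x3 intrinsics, pixels), "eye" and "rotation" of the camera in the world. Camera axes: x right, y up, looking along -z (the intrinsics and any distortion apply to the point x, -y, -z); pixel columns grow to the right and rows downward; lengths in m; the calibration is good to about 2 mm. The wrist camera is an equidistant fisheye: a pixel r from the principal point sees the ray r / f radians off the axis. A picture is of the moment at which its call begins.
- bot.finish_job(): hands the job in; it is judged then, once.
The state is a dict: "time": time; "q": joint angles; "joint_vel": joint speeds; "joint_torque": joint torques, N m; "tool_pos": TCP position; "tcp_rot": TCP orientation; "wrist_force": force on the tool from outside, world axes, zero at the start; "torque": the same for the moment, N m; "width": opening from 0.0 (shut) to 1.0 (fully open); "grip_force": force on a finger pad.
Only numpy, scipy, OpenCV 4.12 (cv2) and the standard library are available. Lean on these libraries where they do the work, as an engineer would, in place of code of your own. Each camera call takes 0.05 s, during which the arm holds its last target. There are 200 camera calls.

### The job

Get the curing turntable going: lift the orange dust cap off its post and stand it upright on the blue felt mat, then thread every lamp collar that is on the bench fully home on the stepped post, one after another from the largest to the smallest (brass, black, red, white; some may be missing). With all of them seated, press the keys fully down one at a time in the order white, blue, yellow, blue, green, letting each come up before the next. Never press the red key, and leave the other things on the bench where they are.

Things in the scene. Friction and masses are not known exactly. Their poses are not given: they have to be found in the camera images.
- stand: fixed grey curing turntable, housing 150 x 150 x 36 mm, dark disc 112 mm across on it and an upright stepped post amid that: four steps of 48, 38, 28, 18 mm diameter, 14, 14, 14, 10 mm tall, rims rounded 2 mm; the post starts 46 mm and ends 98 mm above the table. Origin: under the housing's centre, on the table; z along the post's axis. Nothing on it turns
- collar_brass: loose brass-yellow collar, a plain ring lying flat: outside diameter 70 mm, bore 52 mm, height 13 mm; origin at the centre of its underside, z along its axis. May be absent. It belongs on the post's 48 mm step; when it is fully home its underside is 46 mm above the table, on the disc, whichever others are there
- collar_black: loose black collar, a plain ring lying flat: outside diameter 62 mm, bore 42 mm, height 13 mm; origin at the centre of its underside, z along its axis. May be absent. It belongs on the post's 38 mm step; when it is fully home its underside is 60 mm above the table, on the shoulder of the next wider step below, whichever others are there
- collar_red: loose red lacquered collar, a plain ring lying flat: outside diameter 54 mm, bore 32 mm, height 13 mm; origin at the centre of its underside, z along its axis. May be absent. It belongs on the post's 28 mm step; when it is fully home its underside is 74 mm above the table, on the shoulder of the next wider step below, whichever others are there
- collar_white: loose white enamelled collar, a plain ring lying flat: outside diameter 46 mm, bore 22 mm, height 30 mm; origin at the centre of its underside, z along its axis. May be absent. It belongs on the post's 18 mm step; when it is fully home its underside is 88 mm above the table, on the shoulder of the next wider step below, whichever others are there
- cap: orange plastic dust cap, a closed-topped sleeve 44 mm in diameter and 60 mm tall with a 22 mm bore open below; at the start it stands over the 18 mm top of the post, its lower rim 88 mm above the table, so lift it at least 12 mm to clear. Origin: centre of its lower rim; z up along its axis
- mat: fixed round blue felt mat, 100 mm across and 6 mm thick, with room for the cap; origin at the centre of its underside
- key_white_top (a point): centre of the top face of the white key, a round spring key 32 mm across that is pressed straight down; it is one of five keys, in shuffled places 58 to 60 mm apart, on a fixed grey keypad box 145 x 200 mm and 36 mm high
- key_white (a joint): travel of the white key in m: 0 released, 0.006 fully down (takes 5 N); it counts as pressed beyond 0.0045 and springs back when let go
- key_blue_top (a point): centre of the top face of the blue key, a round spring key 32 mm across that is pressed straight down; it is one of five keys, in shuffled places 58 to 60 mm apart, on a fixed grey keypad box 145 x 200 mm and 36 mm high
- key_blue (a joint): travel of the blue key in m: 0 released, 0.006 fully down (takes 5 N); it counts as pressed beyond 0.0045 and springs back when let go
- key_yellow_top (a point): centre of the top face of the yellow key, a round spring key 32 mm across that is pressed straight down; it is one of five keys, in shuffled places 58 to 60 mm apart, on a fixed grey keypad box 145 x 200 mm and 36 mm high
- key_yellow (a joint): travel of the yellow key in m: 0 released, 0.006 fully down (takes 5 N); it counts as pressed beyond 0.0045 and springs back when let go
- key_green_top (a point): centre of the top face of the green key, a round spring key 32 mm across that is pressed straight down; it is one of five keys, in shuffled places 58 to 60 mm apart, on a fixed grey keypad box 145 x 200 mm and 36 mm high
- key_green (a joint): travel of the green key in m: 0 released, 0.006 fully down (takes 5 N); it counts as pressed beyond 0.0045 and springs back when let go
- key_red_top (a point): centre of the top face of the red key, a round spring key 32 mm across that is pressed straight down; it is one of five keys, in shuffled places 58 to 60 mm apart, on a fixed grey keypad box 145 x 200 mm and 36 mm high (the red key cancels the job: leave it alone)
- key_red (a joint): travel of the red key in m: 0 released, 0.006 fully down (takes 5 N); it counts as pressed beyond 0.0045 and springs back when let go
- screwdriver: bystander: screwdriver lying near the robot; not to be moved
- oil_can: bystander: amber glass bottle, 56 mm across, 130 mm tall; not to be moved
- dish: bystander: brass lamp foot, 100 mm across and 40 mm tall; not to be moved
- jar: bystander: glass jar, 68 mm across, 90 mm tall; not to be moved
- spindle: bystander: turned brass lamp spindle, 60 mm across, 100 mm tall; not to be moved
Things that resemble listed ones, but are neither listed nor needed, are in the scene too. What is shaped like the collar_red but purple or turquoise is not meant.

How it is judged:
By the outcome, as a careful person would: the job done as asked, in the order asked, and still so for the second after the job is handed in, with the robot touching nothing.
Of collar_brass, collar_black, collar_red, collar_white only 2 to 4 are there at a start; the rules pass over those that are not, and their reading is None.
At some moment in a run one of collar_brass, collar_black, collar_red, collar_white may be knocked a few centimetres aside while the robot is not near it.
It also fails if it takes over 210 s, if anything falls off the work surface, if the arm or the gripper's body presses on something with over 40 N, if the wrist force passes 120 N, or if a joint passes its speed limit or range.

## Working session

There is one attempt and no reset: what is moved stays moved. The work goes in short steps, Python scripts to look and compute and a tool call to move; the robot and the scene stay as the last step left them, time stands still between calls to the robot, and variables do not carry over. Pictures are saved under pics/ and viewed, at most 14 in all, crops included, and the job is handed in when it is done.

Besides the shell and the picture viewer there is one more tool, called after ">>>" as name(argument=value, ...) on one line, values as JSON. drive_tool: Moves the arm, as the interface text tells. Shift numbers are shares of 0.5 m and turn numbers shares of 180 degrees, none past 1 either way. Its arguments: {"type":"object","properties":{"claw":{"type":"array","items":{"type":"number"}},"slide":{"type":"array","items":{"type":"array","items":{"type":"number"}}},"yaw":{"type":"array","items":{"type":"number"}},"newtons":{"type":"number"}},"required":["claw","slide","yaw"]}

```bash
ls; mkdir -p pics; cat > h.py <<'E'
import numpy as np, cv2
from workcell import bot
def cam(n):
    d=bot.read_camera(n); np.savez(f'{n}.npz',**{k:np.asarray(v) for k,v in d.items()}); return d
def save(d,name): cv2.imwrite(f'pics/{name}.png',d['color'][:,:,::-1])
E
python3 - <<'E'
from h import *
s=bot.read_state(); print({k:np.round(v,3) for k,v in s.items()})
ims=[]
for n in('top','side','wrist'):
    d=cam(n); save(d,n+'0'); print(n,[k for k in d],np.round(d['mtx'],1).tolist(),np.round(d['eye'],3),np.round(d['rotation'],3).tolist())
E
```

```text
pics
{'time': np.float64(0.0), 'q': array([ 1.313,  0.265,  1.605, -0.   ,  1.274, -0.037]), 'joint_vel': array([-0.001,  0.   ,  0.   , -0.001, -0.003, -0.002]), 'joint_torque': array([-1.0000e-03, -5.1512e+01, -3.6732e+01, -0.0000e+00,  1.3000e-02,
        0.0000e+00]), 'tool_pos': array([0.148, 0.658, 0.403]), 'tcp_rot': array([-3.460e-01, -3.122e+00,  3.000e-03]), 'wrist_force': array([-0.83 ,  0.103,  0.18 ]), 'torque': array([-0.006, -0.018,  0.014]), 'grip_force': np.float64(0.0), 'width': np.float64(1.003)}
top ['color', 'depth', 'mtx', 'eye', 'rotation'] [[405.5, 0.0, 255.7], [0.0, 405.5, 198.4], [0.0, 0.0, 1.0]] [0.523 0.038 1.003] [0.028, -0.05, -1.588]
side ['color', 'depth', 'mtx', 'eye', 'rotation'] [[417.6, 0.0, 258.1], [0.0, 417.6, 195.9], [0.0, 0.0, 1.0]] [ 0.363 -0.739  0.538] [1.055, -0.148, -0.25]
wrist ['color', 'depth', 'mtx', 'eye', 'rotation'] [[297.3, 0.0, 256.7], [0.0, 297.3, 197.6], [0.0, 0.0, 1.0]] [0.08  0.674 0.372] [-0.235, -0.186, 1.341]
```

View pics/top0.png

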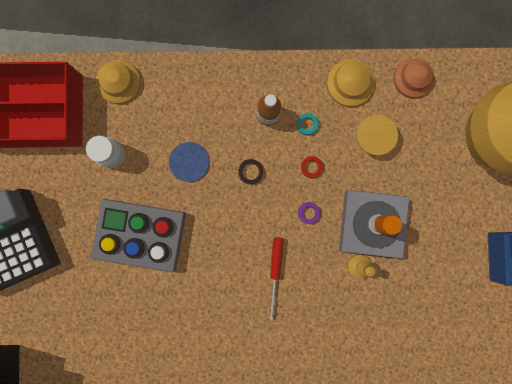

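View pics/side0.png

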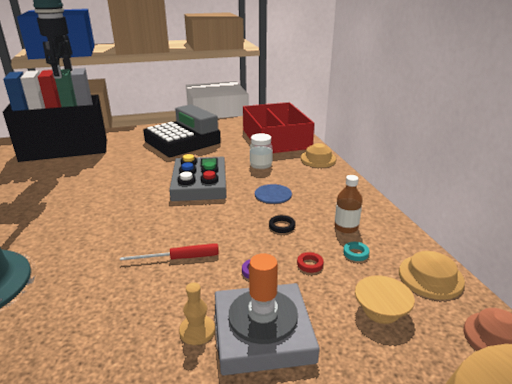

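The top view shows the black collar at (251,172), the red one at (312,167), and lookalikes in purple (310,213) and turquoise (308,124). The cap on its post is at about (388,225), the mat at (189,162) and the keypad at (138,236). The keys are green (138,223), red (162,228), yellow (109,244), blue (133,248) and white (158,253). I see no brass or white ring yet, so I'll check the wrist view and an enlarged crop.

```bash
python3 - <<'E'
from h import *
t=cv2.imread('pics/top0.png'); s=cv2.imread('pics/side0.png')
cv2.imwrite('pics/c1.png',cv2.resize(t[70:270,225:425],(600,600),interpolation=cv2.INTER_CUBIC))
E
```

```text
(no output)
```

View pics/wrist0.png

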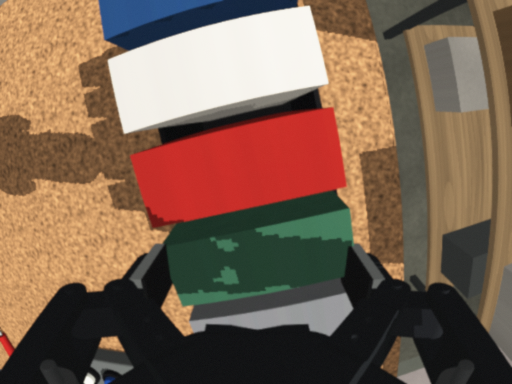

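View pics/c1.png

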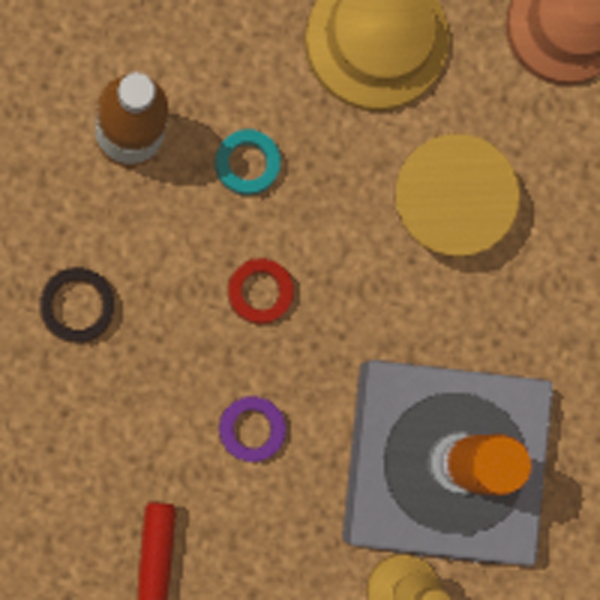

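```bash
cat >> h.py <<'E'
def ray(d,px):
    R,_=cv2.Rodrigues(np.array(d['rotation'],float)) if np.size(d['rotation'])==3 else (np.array(d['rotation']),0)
    K=np.array(d['mtx']); u=np.asarray(px,float); a=np.array([(u[0]-K[0,2])/K[0,0],(u[1]-K[1,2])/K[1,1]])
    if d.get('fish'):
        r=np.hypot(*a)+1e-12; v=np.array([a[0]/r*np.sin(r),-a[1]/r*np.sin(r),-np.cos(r)])
    else: v=np.array([a[0],-a[1],-1.])
    return np.array(d['eye'],float),R@(v/np.linalg.norm(v))
def plane(d,px,z):
    o,v=ray(d,px); return o+v*(z-o[2])/v[2]
def tri(r1,r2):
    (o1,v1),(o2,v2)=r1,r2; A=np.stack([v1,-v2],1); s=np.linalg.lstsq(A,o2-o1,rcond=None)[0]
    p,q=o1+s[0]*v1,o2+s[1]*v2; return (p+q)/2,np.linalg.norm(p-q)
RANGE=dict(orange=[(5,180,140),(14,255,255)],red=[(0,160,70),(5,255,255)],blue=[(105,120,60),(125,255,255)],yellow=[(22,170,130),(32,255,255)],
 green=[(60,120,40),(85,255,255)],white=[(0,0,150),(179,60,255)],black=[(0,0,0),(179,110,70)])
def blob(d,col,box,inner=False):
    x0,y0,x1,y1=box; h=cv2.cvtColor(d['color'],cv2.COLOR_RGB2HSV)[y0:y1,x0:x1]
    m=cv2.inRange(h,*map(np.array,RANGE[col])); 
    if col=='red': m|=cv2.inRange(h,np.array((175,160,70)),np.array((179,255,255)))
    c,_=cv2.findContours(m,cv2.RETR_EXTERNAL,cv2.CHAIN_APPROX_NONE); c=max(c,key=cv2.contourArea)
    M=cv2.moments(c); (ex,ey),(a,b),t=cv2.fitEllipse(c)
    return np.array([M['m10']/M['m00']+x0,M['m01']/M['m00']+y0]),(ex+x0,ey+y0,a,b),cv2.boundingRect(c),M['m00']
E
python3 - <<'E'
from h import *
T=dict(np.load('top.npz'));S=dict(np.load('side.npz'))
for n,col,bt,bs in [('collar_black','black',(230,152,272,192),(262,208,302,238)),('collar_red','red',(298,152,328,182),(292,246,330,278)),
 ('mat','blue',(160,135,218,190),(248,178,298,208)),('cap','orange',(365,205,410,245),(240,250,285,305)),
 ('kG','green',(128,213,150,234),(200,157,220,172)),('kR','red',(150,217,174,240),(200,168,220,184)),('kY','yellow',(98,234,122,256),(180,152,198,166)),('kB','blue',(122,238,145,260),(178,160,196,175)),('kW','white',(147,242,170,265),(177,168,197,186))]:
    try:
        a,e,r,A=blob(T,col,bt); b,e2,r2,A2=blob(S,col,bs)
        p,g=tri(ray(T,a),ray(S,b)); print(n,a.round(1),np.round(e,1),r,A,'|',b.round(1),r2,A2,'tri',p.round(4),'gap',round(g,4))
    except Exception as x: print(n,repr(x))
E
```

```text
collar_black [250.4 171.2] [250.4 171.2  23.2  23.5] (9, 7, 24, 25) 426.5 | [281.6 224. ] (7, 7, 26, 18) 344.0 tri [0.6404 0.0355 0.0047] gap 0.0016
collar_red [311.7 166.6] [311.7 166.6  20.4  20.5] (3, 4, 22, 22) 324.0 | [309.9 262. ] (5, 6, 26, 21) 394.0 tri [ 0.6495 -0.1165  0.006 ] gap 0.002
mat ValueError('max() iterable argument is empty')
cap [379.3 221.9] [381.9 221.9  10.9  13.8] (10, 11, 13, 14) 50.5 | [263.1 283.7] (10, 12, 27, 39) 618.5 tri [ 0.5103 -0.2516  0.095 ] gap 0.0005
kG [136.7 222.8] [136.6 222.8  12.2  12.8] (2, 4, 14, 13) 120.0 | [209.  165.1] (3, 4, 13, 9) 73.0 tri [0.5185 0.3027 0.0524] gap 0.002
kR [161.5 226.7] [161.5 226.7  12.7  13.5] (5, 3, 14, 14) 132.5 | [208.6 174.4] (3, 2, 12, 9) 73.0 tri [0.5079 0.2451 0.0526] gap 0.0009
kY ValueError('max() iterable argument is empty')
kB [132.2 248. ] [132.2 248.   12.5  13.2] (4, 4, 14, 13) 128.0 | [187.  165.8] (3, 2, 13, 9) 73.0 tri [0.4598 0.3131 0.0531] gap 0.0014
kW [156.5 252.1] [156.5 252.1  12.   12.2] (3, 4, 14, 13) 113.0 | [185.5 175.2] (3, 4, 12, 8) 63.0 tri [0.4489 0.257  0.0526] gap 0.0007
```

```bash
python3 - <<'E'
from h import *
T=dict(np.load('top.npz'));S=dict(np.load('side.npz'))
for d,ps in((T,[(189,162),(109,244),(392,225),(380,222),(362,225),(362,267),(370,271)]),(S,[(273,194),(189,158),(263,263),(263,290),(234,320)])):
    h=cv2.cvtColor(d['color'],cv2.COLOR_RGB2HSV)
    for p in ps: print(p,h[p[1],p[0]],d['depth'][p[1],p[0]])
RANGE['blue']=[(100,90,30),(125,255,255)];RANGE['orange']=[(5,170,90),(17,255,255)];RANGE['yellow']=[(20,150,100),(35,255,255)]
for n,col,bt,bs in [('mat','blue',(160,135,218,190),(248,178,298,208)),('cap','orange',(365,205,410,245),(240,250,285,305)),('kY','yellow',(98,234,122,256),(180,152,198,166))]:
    try:
        a,e,r,A=blob(T,col,bt); b,e2,r2,A2=blob(S,col,bs)
        p,g=tri(ray(T,a),ray(S,b)); print(n,a.round(1),np.round(e,1),r,A,'|',b.round(1),r2,A2,'tri',p.round(4),'gap',round(g,4))
    except Exception as x: print(n,repr(x))
# stand disc: dark circle in top and side
for nm,d,box in(('T',T,(340,188,412,262)),('S',S,(215,288,315,345))):
    x0,y0,x1,y1=box; h=cv2.cvtColor(d['color'],cv2.COLOR_RGB2HSV)[y0:y1,x0:x1]
    m=((h[:,:,2]<85)&(h[:,:,1]<60)).astype(np.uint8)*255
    c,_=cv2.findContours(m,cv2.RETR_EXTERNAL,cv2.CHAIN_APPROX_NONE); c=max(c,key=cv2.contourArea)
    H=cv2.convexHull(c); e=cv2.fitEllipse(c); e2=cv2.fitEllipse(H); print(nm,cv2.contourArea(c),np.round(e[0],1)+[x0,y0],np.round(e[1],1),np.round(e2[0],1)+[x0,y0],np.round(e2[1],1),plane(d,np.add(e2[0],[x0,y0]),.046).round(4))
# cap top: bright orange ellipse
print(plane(T,(362,265),.05),plane(T,(370,271),.1))
E
```

```text
(189, 162) [110 102 115] 1.0011213
(109, 244) [ 25 255 195] 0.9391213
(392, 225) [ 15 238 183] 0.8585207
(380, 222) [ 13 226 143] 0.8728839
(362, 225) [170   9  82] 0.96188
(362, 267) [ 19 167 165] 0.9345749
(370, 271) [ 20 167 177] 0.9020135
(273, 194) [110 110 150] 1.0965447
(189, 158) [ 22 161 228] 1.178088
(263, 263) [ 12 174 242] 0.6192329
(263, 290) [ 11 185 150] 0.6217343
(234, 320) [105   5  98] 0.6587503
mat [188.8 161.5] [188.8 161.5  37.8  38.1] (10, 7, 39, 40) 1131.0 | [272.8 193.5] (7, 7, 36, 18) 484.0 tri [0.6674 0.1877 0.0014] gap 0.0016
cap [388.  224.3] [388.  224.3  19.5  26.8] (10, 10, 27, 20) 408.5 | [262.8 277. ] (9, 4, 28, 47) 1098.5 tri [ 0.5056 -0.263   0.1189] gap 0.0018
kY [107.4 243.9] [107.4 243.9  12.7  13.8] (3, 4, 14, 13) 136.0 | [188.1 157.5] (3, 2, 11, 8) 60.5 tri [0.4704 0.3707 0.052 ] gap 0.0016
T 1105.5 [378.8 224.7] [42.3 50.7] [379.5 225.3] [46.2 55.5] [ 0.5013 -0.2673  0.046 ]
S 821.0 [261.6 330.2] [27.4 63.9] [261.5 328.1] [33.8 69. ] [ 0.4955 -0.2951  0.046 ]
[ 0.40941891 -0.22182544  0.05      ] [ 0.40181219 -0.22558908  0.1       ]
```

>>> drive_tool(claw=[70, 70, 70, 70, 70, 70, 70, 70], slide=[[0, 0, 0.08], [0.05, -0.03, 0.1], [0.12, -0.08, 0.1], [0.19, -0.12, 0.1], [0.26, -0.16, 0.1], [0.33, -0.21, 0.1], [0.4, -0.25, 0.1], [0.4, -0.25, 0.1]], yaw=[0, 0.02, 0.05, 0.07, 0.07, 0.07, 0.07, 0.07], newtons=40)

```text
time: 0.82
tool_pos: [0.3534, 0.5298, 0.4543]
tcp_rot: [0.011, 3.138, -0.004]
wrist_force: [-0.8, 0.1, -0.7]
width: 0.818
grip_force: 0.0
```

>>> drive_tool(claw=[70, 70, 70, 70, 70, 70, 70, 70], slide=[[0.4, -0.5, 0], [0.4, -0.5, 0], [0.4, -0.5, 0], [0.4, -0.5, 0], [0.4, -0.5, 0], [0.4, -0.5, 0], [0.4, -0.5, 0], [0.4, -0.5, 0]], yaw=[0, 0, 0, 0, 0, 0, 0, 0])

```text
time: 1.48
tool_pos: [0.5494, 0.2808, 0.4544]
tcp_rot: [0.004, 3.141, -0.002]
wrist_force: [-0.0, 0.9, 0.8]
width: 0.82
grip_force: 0.0
```

>>> drive_tool(claw=[70, 70, 70, 70, 70, 70, 70, 70], slide=[[0, -0.6, 0], [0, -0.6, 0], [0, -0.6, 0], [0, -0.6, 0], [0, -0.6, 0], [0, -0.6, 0], [0, -0.6, 0], [0, -0.6, 0]], yaw=[0, 0, 0, 0, 0, 0, 0, 0])

```text
time: 2.15
tool_pos: [0.5474, -0.0213, 0.4544]
tcp_rot: [-0.008, -3.141, 0.005]
wrist_force: [-0.1, -0.1, 0.2]
width: 0.82
grip_force: 0.0
```

```bash
python3 - <<'E'
from h import *
s=bot.read_state();print(s['tool_pos'],s['q'].round(2) if hasattr(s['q'],'round') else s['q'])
d=cam('wrist');save(d,'w1');d=cam('top');save(d,'t1')
E
```

```text
[ 0.54736902 -0.02126878  0.45443734] [-0.08 -0.01  1.81 -0.    1.33 -1.65]
```

View pics/w1.png

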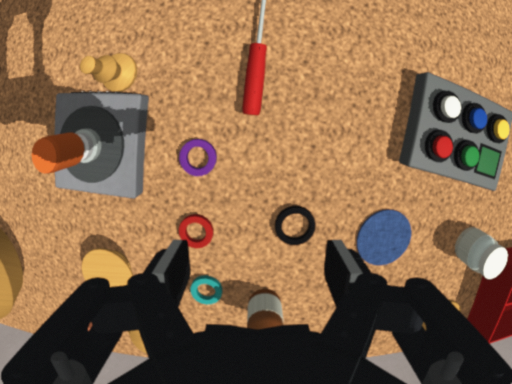

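The wrist view shows the purple ring at (198,157), turquoise at (206,290), red at (197,231) and black at (294,224). Only the red and black rings match the listed collars, and there is no brass or white one, so those two are absent. Next I move over the post.

>>> drive_tool(claw=[70, 70, 70, 70, 70, 70, 70, 70], slide=[[-0.09, -0.49, 0], [-0.09, -0.49, 0], [-0.09, -0.49, 0], [-0.09, -0.49, 0], [-0.09, -0.49, 0], [-0.09, -0.49, 0], [-0.09, -0.49, 0], [-0.09, -0.49, 0]], yaw=[0, 0, 0, 0, 0, 0, 0, 0])

```text
time: 2.92
tool_pos: [0.5031, -0.2617, 0.4542]
tcp_rot: [-0.005, -3.141, -0.002]
wrist_force: [0.5, 0.5, -0.0]
width: 0.819
grip_force: 0.0
```

```bash
python3 - <<'E'
from h import *
W=dict(np.load('wrist.npz'));W['fish']=1;T=dict(np.load('top.npz'))
for n,col,b,bt,z in(('black','black',(272,202,318,248),(230,152,272,192),.0065),('red','red',(176,212,218,252),(298,152,328,182),.0065)):
    a=blob(W,col,b); c=blob(T,col,bt); p,g=tri(ray(W,a[0]),ray(T,c[0])); print(n,a[0],a[2],p.round(4),round(g,4),plane(W,a[0],z).round(4),plane(T,c[0],z).round(4))
s=bot.read_state();print(s['tool_pos'])
d=cam('wrist');save(d,'w2')
E
```

```text
black [294.52865961 225.00823045] (3, 4, 40, 39) [0.6343 0.0426 0.0122] 0.0187 [0.6403 0.0348 0.0065] [0.6312 0.0513 0.0065]Traceback (most recent call last):
  File "<stdin>", line 4, in <module>
  File "h.py", line 24, in blob
    c,_=cv2.findContours(m,cv2.RETR_EXTERNAL,cv2.CHAIN_APPROX_NONE); c=max(c,key=cv2.contourArea)
                                                                       ~~~^^^^^^^^^^^^^^^^^^^^^^^
ValueError: max() iterable argument is empty
```

```bash
python3 - <<'E'
from h import *
W=dict(np.load('wrist.npz'));W['fish']=1
a=blob(W,'red',(176,212,218,252)); print('red',a[0],plane(W,a[0],.0065).round(4))
RANGE['blue']=[(100,90,30),(125,255,255)]
a=blob(W,'blue',(350,200,418,272)); print('mat',a[0],plane(W,a[1][:2],.006).round(4))
s=bot.read_state();print(s['tool_pos'])
d=cam('wrist');save(d,'w2');print(d['eye'])
E
```

```text
red [195.70560936 230.67292171] [ 0.6494 -0.1159  0.0065]
mat [383.32787652 236.9337387 ] [0.6647 0.1837 0.006 ]
[ 0.50311873 -0.26171414  0.45423356]
[ 0.43415103 -0.26068704  0.42292666]
```

View pics/w2.png

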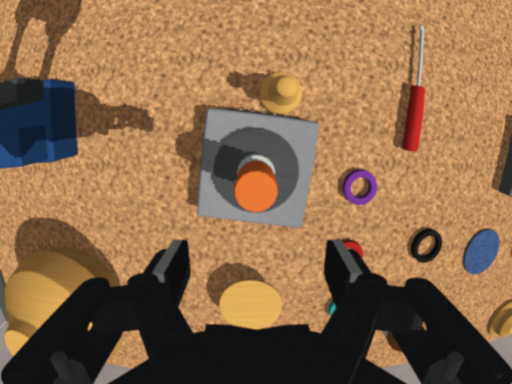

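The cap's top is at (256,192) in this view, with the disc around it and the spindle at (282,90).

```bash
python3 - <<'E'
from h import *
W=dict(np.load('wrist.npz'));W['fish']=1
h=cv2.cvtColor(W['color'],cv2.COLOR_RGB2HSV)
print([h[r,256].tolist() for r in range(160,216,4)])
a=blob(W,'orange',(220,150,295,220)); print('cap all',a)
x0,y0,x1,y1=205,110,312,225
m=((h[y0:y1,x0:x1,2]<88)&(h[y0:y1,x0:x1,1]<70)).astype(np.uint8)
c,_=cv2.findContours(m,0,1); c=max(c,key=cv2.contourArea); e=cv2.fitEllipse(cv2.convexHull(c)); x,y,w,H=cv2.boundingRect(c)
print('disc',np.add(e[0],[x0,y0]),e[1],(x+x0,y+y0,w,H),plane(W,np.add(e[0],[x0,y0]),.046).round(4))
for z in(.148,):
  x,y,w,H=a[2]; x+=220;y+=150
  print('left/right/bottom', plane(W,(x,190),z).round(4),plane(W,(x+w,190),z).round(4),plane(W,(256,y+H),z).round(4))
E
```

```text
[[9, 92, 105], [10, 205, 103], [10, 200, 107], [11, 196, 225], [11, 195, 233], [11, 196, 233], [11, 195, 234], [11, 196, 233], [11, 196, 233], [11, 196, 232], [11, 196, 233], [11, 195, 233], [11, 195, 233], [7, 62, 151]]
cap all (array([255.85086401, 190.0058853 ]), (255.9033088684082, 189.95791244506836, 39.791664123535156, 42.94904708862305), (15, 21, 42, 40), 1331.0)
disc [250.50411987 167.25182343] (80.46530151367188, 97.31803894042969) (205, 127, 92, 81) [ 0.501  -0.2683  0.046 ]
left/right/bottom [ 0.5049 -0.2812  0.148 ] [ 0.505  -0.2411  0.148 ] [ 0.5261 -0.2612  0.148 ]
```

>>> drive_tool(claw=[70, 70, 70, 70, 70, 70, 70, 70], slide=[[0.004, 0, -0.08], [0.004, 0, -0.16], [0.004, 0, -0.23], [0.004, 0, -0.29], [0.004, 0, -0.33], [0.004, 0, -0.35], [0.004, 0, -0.362], [0.004, 0, -0.362]], yaw=[0, 0, 0, 0, 0, 0, 0, 0])

```text
time: 3.63
tool_pos: [0.5053, -0.2598, 0.273]
tcp_rot: [0.002, -3.14, -0.002]
wrist_force: [-1.3, -0.0, -0.6]
width: 0.818
grip_force: 0.0
```

>>> drive_tool(claw=[36, 36, 36, 36, 36, 36, 36, 36], slide=[[0, 0, 0], [0, 0, 0], [0, 0, 0], [0, 0, 0], [0, 0, 0], [0, 0, 0], [0, 0, 0], [0, 0, 0]], yaw=[0, 0, 0, 0, 0, 0, 0, 0], newtons=30)

```text
time: 4.3
tool_pos: [0.5058, -0.2618, 0.2761]
tcp_rot: [0.002, 3.138, -0.002]
wrist_force: [0.4, 2.4, 6.5]
width: 0.48
grip_force: 30.7
```

>>> drive_tool(claw=[36, 36, 36, 36, 36, 36, 36, 36], slide=[[0, 0, 0.02], [0, 0, 0.05], [0, 0, 0.1], [0, 0, 0.16], [0, 0, 0.22], [0, 0, 0.28], [0, 0, 0.33], [0, 0, 0.33]], yaw=[0, 0, 0, 0, 0, 0, 0, 0])

```text
time: 4.97
tool_pos: [0.5058, -0.2623, 0.4467]
tcp_rot: [0.002, 3.131, -0.01]
wrist_force: [0.7, -0.8, 1.0]
width: 0.482
grip_force: 31.0
```

>>> drive_tool(claw=[36, 36, 36, 36, 36, 36, 36, 36], slide=[[0.05, 0.06, 0], [0.16, 0.23, 0], [0.16, 0.3, 0], [0.16, 0.38, 0], [0.16, 0.46, 0], [0.16, 0.52, 0], [0.16, 0.56, 0], [0.16, 0.56, 0]], yaw=[0, 0, 0, 0, 0, 0, 0, 0])

```text
time: 5.63
tool_pos: [0.5843, 0.0234, 0.4385]
tcp_rot: [0.004, -3.141, -0.004]
wrist_force: [-0.2, -0.3, -0.4]
width: 0.484
grip_force: 31.0
```

```bash
python3 - <<'E'
from h import *
d=cam('wrist');d2=cam('top');d3=cam('side')
cv2.imwrite('pics/m2.png',np.hstack([cv2.resize(x['color'][:,:,::-1],(400,300)) for x in(d2,d3)]))
E
```

```text
(no output)
```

View pics/m2.png

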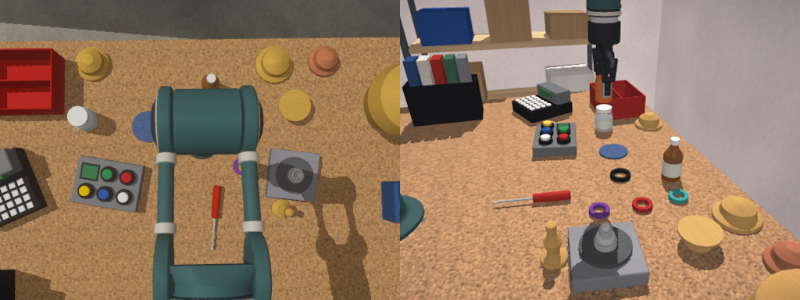

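>>> drive_tool(claw=[36, 36, 36, 36, 36, 36, 36, 36], slide=[[0.03, 0.06, 0], [0.06, 0.13, 0], [0.1, 0.2, 0], [0.13, 0.26, -0.04], [0.15, 0.3, -0.1], [0.162, 0.325, -0.18], [0.162, 0.325, -0.25], [0.162, 0.325, -0.32]], yaw=[0, 0, 0, 0, 0, 0, 0, 0])

```text
time: 6.45
tool_pos: [0.6664, 0.1798, 0.2767]
tcp_rot: [-0.002, -3.141, 0.001]
wrist_force: [-0.0, 0.5, -0.6]
width: 0.484
grip_force: 31.0
```

>>> drive_tool(claw=[36, 36, 36, 36, 36, 36, 36, 36], slide=[[0, 0.01, -0.04], [0, 0.01, -0.08], [0, 0.01, -0.12], [0, 0.01, -0.14], [0, 0.01, -0.15], [0, 0.01, -0.158], [0, 0.01, -0.16], [0, 0.01, -0.16]], yaw=[0, 0, 0, 0, 0, 0, 0, 0])

```text
time: 7.12
tool_pos: [0.6665, 0.1857, 0.1997]
tcp_rot: [0.002, 3.14, 0.0]
wrist_force: [0.8, 0.4, -0.6]
width: 0.48
grip_force: 31.0
```

```bash
python3 - <<'E'
from h import *
d3=cam('side'); c=d3['color'][100:230,200:340,::-1]
cv2.imwrite('pics/m3.png',cv2.resize(c,None,fx=4,fy=4))
E
```

```text
(no output)
```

View pics/m3.png

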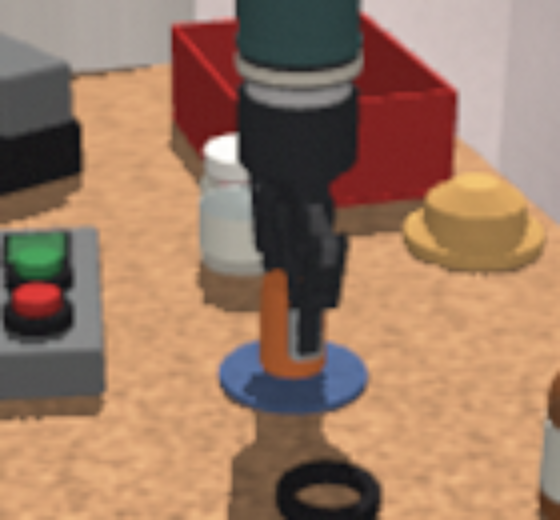

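The cap is upright, just above the mat and near its middle. I'll lower it gently until it touches.

>>> drive_tool(claw=[36, 36, 36, 36, 36], slide=[[0, 0, -0.004], [0, 0, -0.008], [0, 0, -0.01], [0, 0, -0.012], [0, 0, -0.012]], yaw=[0, 0, 0, 0, 0])

```text
time: 7.58
tool_pos: [0.6661, 0.1863, 0.1941]
tcp_rot: [0.001, 3.141, 0.0]
wrist_force: [-2.0, -1.5, 6.8]
width: 0.488
grip_force: 31.6
```

>>> drive_tool(claw=[50, 55, 60, 70, 70, 70, 70, 70], slide=[[0, 0, 0], [0, 0, 0], [0, 0, 0], [0, 0, 0], [0, 0, 0.02], [0, 0, 0.08], [0, 0, 0.16], [0, 0, 0.24]], yaw=[0, 0, 0, 0, 0, 0, 0, 0])

```text
time: 8.25
tool_pos: [0.6651, 0.1859, 0.3128]
tcp_rot: [-0.001, -3.138, 0.001]
wrist_force: [1.1, 0.4, 0.0]
width: 0.821
grip_force: 0.0
```

>>> drive_tool(claw=[74, 74, 74, 74, 74, 74, 74, 74], slide=[[0, 0, 0.06], [0, 0, 0.1], [0, -0.06, 0.1], [0, -0.14, 0.1], [0, -0.2, 0.1], [0, -0.2, 0.1], [0, -0.2, 0.1], [0, -0.2, 0.1]], yaw=[0, 0, 0, 0, 0, 0, 0, 0])

```text
time: 8.92
tool_pos: [0.6658, 0.0862, 0.3631]
tcp_rot: [0.003, 3.141, 0.001]
wrist_force: [0.3, 0.9, -0.4]
width: 0.869
grip_force: 0.0
```

```bash
python3 - <<'E'
from h import *
d3=cam('side');d=cam('wrist');print(bot.read_state()['tool_pos'])
cv2.imwrite('pics/m4.png',np.hstack([cv2.resize(d['color'][:,:,::-1],(400,300)),cv2.resize(d3['color'][110:260,180:380,::-1],(400,300))]))
E
```

```text
[0.66579664 0.08713237 0.36282805]
```

View pics/m4.png

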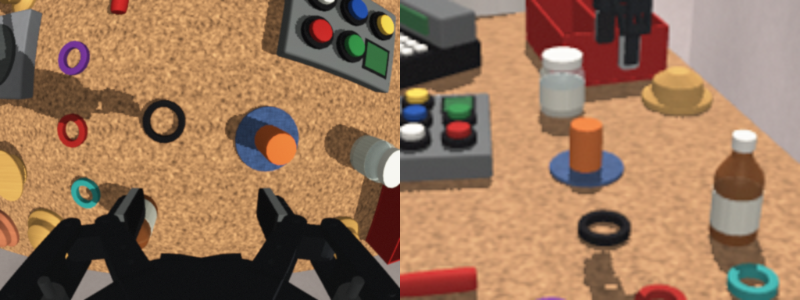

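The cap stands upright on the mat. The black collar is at about (209,154) in full wrist pixels.

```bash
python3 - <<'E'
from h import *
W=dict(np.load('wrist.npz'));W['fish']=1;S=dict(np.load('side.npz'))
a=blob(W,'black',(175,118,245,190)); b=blob(S,'black',(262,208,302,238)); print(a[0],a[1],a[2],b[0]);print(plane(W,a[0],.0065).round(4),plane(W,a[1][:2],.013).round(4),tri(ray(W,a[0]),ray(S,b[0])))
a=blob(W,'red',(66,140,120,190));print('red',plane(W,a[0],.0065).round(4))
E
```

```text
[209.35572531 155.03961657] (209.35358810424805, 155.04254913330078, 53.18497848510742, 53.33600616455078) (8, 10, 54, 55) [281.62756598 223.98973607]
[0.6406 0.0354 0.0065] [0.6397 0.0364 0.013 ] (array([0.64095171, 0.03511066, 0.00498658]), np.float64(0.0003760747426754594))
red [ 0.6498 -0.1151  0.0065]
```

>>> drive_tool(claw=[74, 74, 74, 74, 74, 74, 74, 74], slide=[[-0.03, -0.05, 0], [-0.05, -0.1, -0.03], [-0.05, -0.104, -0.09], [-0.05, -0.104, -0.17], [-0.05, -0.104, -0.24], [-0.05, -0.104, -0.28], [-0.05, -0.104, -0.286], [-0.05, -0.104, -0.286]], yaw=[0, 0, 0, 0, 0, 0, 0, 0])

```text
time: 9.68
tool_pos: [0.64, 0.0352, 0.2176]
tcp_rot: [0.001, -3.137, -0.0]
wrist_force: [0.5, 0.9, 1.0]
width: 0.871
grip_force: 0.0
```

```bash
python3 - <<'E'
from h import *
print(bot.tip_reach,bot.read_state()['tool_pos'])
d=cam('wrist');d3=cam('side')
cv2.imwrite('pics/m5.png',np.hstack([cv2.resize(d['color'][:,:,::-1],(400,300)),cv2.resize(d3['color'][150:270,200:360,::-1],(400,300))]))
E
```

```text
0.1734 [0.63995102 0.03519321 0.21761453]
```

View pics/m5.png

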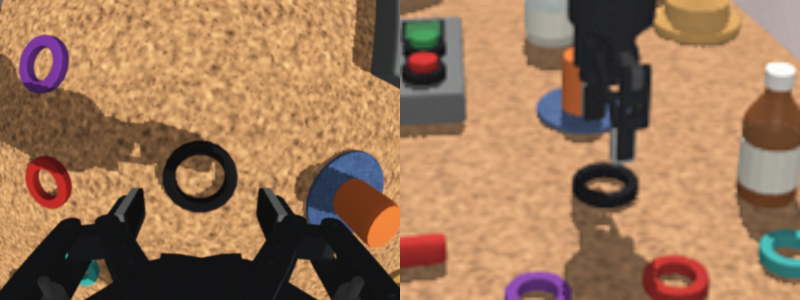

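>>> drive_tool(claw=[74, 74, 74, 74, 74, 74], slide=[[0, 0, -0.04], [0, 0, -0.07], [0, 0, -0.08], [0, 0, -0.087], [0, 0, -0.087], [0, 0, -0.087]], yaw=[0, 0, 0, 0, 0, 0])

```text
time: 10.28
tool_pos: [0.6417, 0.0342, 0.1777]
tcp_rot: [0.001, 3.139, 0.0]
wrist_force: [-0.9, 0.3, 0.3]
width: 0.866
grip_force: 0.0
```

```bash
python3 - <<'E'
from h import *
d3=cam('side');d=cam('wrist')
cv2.imwrite('pics/m6.png',np.hstack([cv2.resize(d['color'][180:330,130:380,::-1],(500,300)),cv2.resize(d3['color'][190:250,242:322,::-1],(300,300))]))
E
```

```text
(no output)
```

View pics/m6.png

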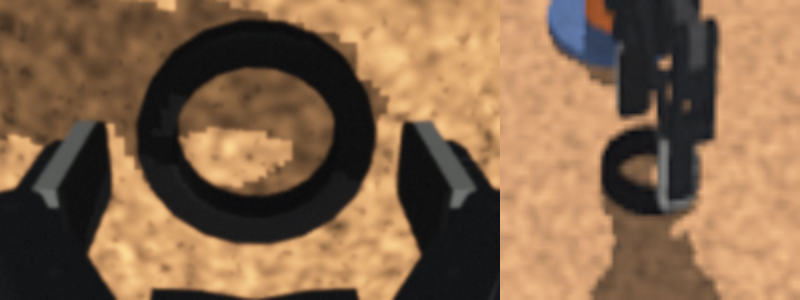

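>>> drive_tool(claw=[74, 74, 74, 74], slide=[[-0.002, 0.002, -0.008], [-0.002, 0.002, -0.014], [-0.002, 0.002, -0.014], [-0.002, 0.002, -0.014]], yaw=[0, 0, 0, 0])

```text
time: 10.72
tool_pos: [0.6395, 0.0351, 0.1688]
tcp_rot: [-0.001, -3.141, 0.0]
wrist_force: [-0.1, -0.5, -0.3]
width: 0.868
grip_force: 0.0
```

>>> drive_tool(claw=[68, 64, 60, 56, 56, 56, 56, 56], slide=[[0, 0, 0], [0, 0, 0], [0, 0, 0], [0, 0, 0], [0, 0, 0], [0, 0, 0], [0, 0, 0], [0, 0, 0]], yaw=[0, 0, 0, 0, 0, 0, 0, 0], newtons=30)

```text
time: 11.38
tool_pos: [0.64, 0.0351, 0.1696]
tcp_rot: [0.001, 3.141, -0.0]
wrist_force: [-2.4, -0.4, 5.1]
width: 0.707
grip_force: 31.9
```

>>> drive_tool(claw=[56, 56, 56, 56, 56, 56, 56, 56], slide=[[0, 0, 0.01], [0, 0, 0.04], [0, 0, 0.1], [0, 0, 0.18], [0, 0, 0.26], [0, 0, 0.32], [0, 0, 0.36], [0, 0, 0.36]], yaw=[0, 0, 0, 0, 0, 0, 0, 0])

```text
time: 12.05
tool_pos: [0.6417, 0.0352, 0.3555]
tcp_rot: [0.001, 3.131, 0.001]
wrist_force: [1.6, 0.7, -1.3]
width: 0.704
grip_force: 33.4
```

>>> drive_tool(claw=[56, 56, 56, 56, 56, 56, 56, 56], slide=[[-0.05, -0.06, 0], [-0.08, -0.12, 0], [-0.12, -0.19, 0], [-0.16, -0.26, 0], [-0.2, -0.33, 0], [-0.24, -0.4, 0], [-0.26, -0.44, 0], [-0.26, -0.44, 0]], yaw=[0, 0, 0, 0, 0, 0, 0, 0])

```text
time: 12.72
tool_pos: [0.507, -0.1879, 0.3464]
tcp_rot: [-0.008, -3.137, 0.0]
wrist_force: [-0.2, -0.6, -2.2]
width: 0.707
grip_force: 33.5
```

```bash
python3 - <<'E'
from h import *
print(bot.read_state()['tool_pos'])
d=cam('wrist');d3=cam('side')
cv2.imwrite('pics/m7.png',np.hstack([cv2.resize(d['color'][50:275,100:400,::-1],(400,300)),cv2.resize(d3['color'][220:384,200:400,::-1],(400,300))]))
E
```

```text
[ 0.5069649  -0.1879375   0.34638008]
```

View pics/m7.png

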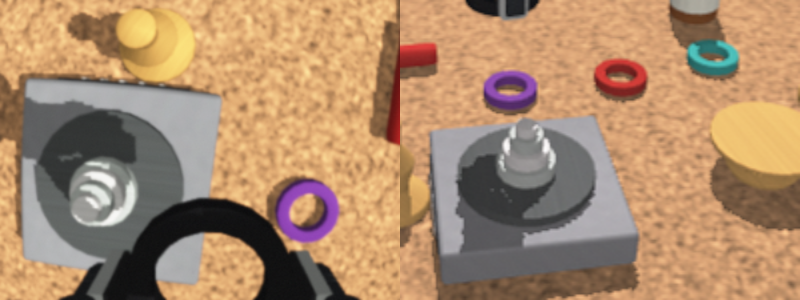

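The post top is at about (170,206) in wrist pixels and (262,288) in the side view, and the collar hangs level in the fingers. Now I'll measure both.

```bash
python3 - <<'E'
from h import *
W=dict(np.load('wrist.npz'));W['fish']=1;S=dict(np.load('side.npz'))
g=cv2.cvtColor(W['color'],cv2.COLOR_RGB2GRAY)
u=cv2.resize(g[160:240,130:230],None,fx=4,fy=4,interpolation=cv2.INTER_CUBIC)
c=cv2.HoughCircles(u,cv2.HOUGH_GRADIENT,1.5,10,param1=120,param2=22,minRadius=36,maxRadius=120)
for x,y,r in c[0][:8]:
    p=np.array([130+x/4-.375,160+y/4-.375]); print(p.round(1),round(r/4,1),[plane(W,p,z).round(4)[:2].tolist() for z in(.098,.088,.074,.06)])
d=W['depth'];print('depth top',d[206,170])
# side view: post silhouette rows
h=cv2.cvtColor(S['color'],cv2.COLOR_RGB2HSV)
for r in range(280,324,4): print(r,h[r,244:284,2].tolist())
E
```

```text
[178.2 195.8] 23.0 [[0.4971, -0.248], [0.4998, -0.2508], [0.5036, -0.2548], [0.5074, -0.2587]]
[167.3 203.7] 15.1 [[0.5034, -0.2575], [0.5064, -0.2608], [0.5107, -0.2653], [0.5149, -0.2699]]
[171.1 196.9] 18.9 [[0.4979, -0.2539], [0.5007, -0.257], [0.5046, -0.2613], [0.5084, -0.2657]]
[175.2 195.4] 25.7 [[0.4967, -0.2504], [0.4994, -0.2534], [0.5032, -0.2575], [0.507, -0.2616]]
[181.2 199.6] 18.5 [[0.5001, -0.2458], [0.503, -0.2485], [0.507, -0.2523], [0.511, -0.2561]]
[174.1 193.2] 27.5 [[0.4949, -0.2512], [0.4975, -0.2542], [0.5012, -0.2583], [0.5049, -0.2625]]
[169.6 194.7] 24.6 [[0.4961, -0.255], [0.4988, -0.2582], [0.5025, -0.2625], [0.5063, -0.2669]]
[166.9 194.7] 21.4 [[0.4961, -0.2572], [0.4988, -0.2604], [0.5025, -0.265], [0.5063, -0.2695]]
depth top 0.22801998
280 [224, 185, 112, 119, 128, 126, 122, 121, 120, 116, 112, 111, 109, 106, 103, 102, 104, 105, 104, 100, 130, 189, 224, 232, 234, 225, 218, 217, 214, 205, 199, 192, 193, 203, 205, 202, 198, 195, 194, 203]
284 [215, 217, 209, 198, 205, 218, 220, 221, 220, 221, 222, 225, 228, 228, 225, 225, 216, 172, 165, 186, 196, 203,
[... 1198 characters left out ...]
4, 155, 156, 157, 159, 158, 155, 155, 150, 144, 142, 140, 128, 139, 201, 230, 185, 106, 111, 111, 113, 110, 112]
312 [57, 57, 56, 55, 85, 117, 139, 184, 175, 118, 120, 123, 133, 144, 155, 154, 154, 154, 154, 155, 154, 154, 154, 155, 150, 140, 130, 121, 121, 119, 144, 162, 122, 110, 108, 113, 112, 111, 112, 111]
316 [57, 57, 57, 55, 57, 82, 113, 125, 123, 127, 128, 127, 128, 127, 129, 128, 126, 126, 127, 127, 128, 129, 128, 128, 130, 133, 133, 132, 130, 127, 125, 120, 93, 79, 113, 113, 112, 111, 112, 111]
320 [57, 56, 56, 57, 56, 55, 57, 57, 70, 88, 106, 124, 133, 132, 131, 130, 128, 131, 131, 130, 130, 131, 131, 132, 132, 130, 132, 124, 100, 70, 54, 53, 79, 111, 109, 110, 111, 112, 113, 111]
```

```bash
cat >> h.py <<'E'
def cloud(d,fish=False):
    K=np.array(d['mtx']); R,_=cv2.Rodrigues(np.array(d['rotation'],float)); D=d['depth']; v,u=np.mgrid[:D.shape[0],:D.shape[1]]
    a=(u-K[0,2])/K[0,0]; b=(v-K[1,2])/K[1,1]
    if fish: r=np.hypot(a,b)+1e-9; k=np.tan(r)/r; a,b=a*k,b*k
    P=np.stack([a*D,-b*D,-D],-1)@R.T+np.array(d['eye']); P[D==0]=np.nan; return P
E
python3 - <<'E'
from h import *
W=dict(np.load('wrist.npz'));P=cloud(W,True)
def face(P,z,c,rmax,nm):
    m=(abs(P[...,2]-z)<.0025)&(np.hypot(P[...,0]-c[0],P[...,1]-c[1])<rmax)
    q=P[m]; (x,y),r=cv2.minEnclosingCircle(q[:,:2].astype(np.float32)); print(nm,len(q),'mean',q.mean(0).round(4),'circ',round(x,4),round(y,4),round(r,4))
r=P[195:218,160:182].reshape(-1,3);print(np.nanmedian(r,0),np.nanmax(r[:,2]))
for z,rm in((.098,.014),(.088,.02),(.074,.026),(.06,.032)): face(P,z,(.504,-.262),rm,z)
m=(abs(P[...,2]-.046)<.003)&(np.hypot(P[...,0]-.504,P[...,1]+.262)<.08)
print('disc',P[m].mean(0),cv2.minEnclosingCircle(P[m][:,:2].astype(np.float32)))
# ring held
t=bot.read_state()['tool_pos'];c=t[:2]; h=W['color'].max(2)
m=(P[...,2]>.15)&(P[...,2]<.21)&(h<75)&(np.hypot(P[...,0]-c[0],P[...,1]-c[1])<.034)
q=P[m];print('ring',len(q),np.percentile(q[:,2],[5,50,95]).round(4))
zt=np.percentile(q[:,2],90)
q=q[abs(q[:,2]-zt)<.002];x=q[:,:2]-c;rr=np.hypot(*x.T);print(x.min(0),x.max(0),rr.min(),rr.max(),q[:,2].mean())
E
```

```text
[ 0.50633747 -0.25628     0.09485275] 0.0992165038805704
0.098 335 mean [ 0.5058 -0.2614  0.0973] circ 0.506 -0.2618 0.0089
0.088 381 mean [ 0.503  -0.2587  0.0873] circ 0.5063 -0.2618 0.0143
0.074 433 mean [ 0.5007 -0.2562  0.0733] circ 0.5062 -0.2616 0.019
0.06 513 mean [ 0.4992 -0.2537  0.0593] circ 0.5063 -0.2619 0.024
disc [ 0.49899527 -0.26144452  0.04543977] ((0.505710244178772, -0.2623611390590668), 0.056336503475904465)
ring 8057 [0.1816 0.189  0.2023]
[-0.01311195 -0.03233302] [0.0075562  0.03009078] 0.028166808778726182 0.03398492122402058 0.19334923363141285
```

```bash
python3 - <<'E'
from h import *
from scipy.optimize import least_squares
W=dict(np.load('wrist.npz'));P=cloud(W,True);t=bot.read_state()['tool_pos'];c=t[:2]
X=P-np.array([*c,0]);rr=np.hypot(X[...,0],X[...,1]);th=np.arctan2(X[...,1],X[...,0])
m=(abs(X[...,2]-.1895)<.003)&(rr<.04)&(rr>.015)
print(m.sum(),np.median(P[m][:,2]))
out=[];inn=[]
for a in np.linspace(-np.pi,np.pi,73):
    k=m&(abs(th-a)<.05)
    if k.sum()>5: 
        i=np.argmax(np.where(k,rr,0));out.append(X.reshape(-1,3)[i]); i=np.argmin(np.where(k,rr,1));inn.append(X.reshape(-1,3)[i])
for n,o,R in(('out',np.array(out),.031),('in',np.array(inn),.021)):
    f=least_squares(lambda p:np.hypot(o[:,0]-p[0],o[:,1]-p[1])-p[2],[0,0,R],loss='soft_l1',f_scale=.0005);print(n,len(o),f.x.round(4),np.abs(f.fun).mean().round(5),f.x[:2])
k=m&(X[...,0]<-.012);q=X[k];A=np.c_[q[:,:2],np.ones(len(q))];print('tilt plane',np.linalg.lstsq(A,q[:,2],rcond=None)[0])
print(t)
E
```

```text
6356 0.18900850791664095
out 73 [-0.0019 -0.0017  0.0308] 0.00087 [-0.00190706 -0.00169339]
in 73 [-0.0021 -0.0018  0.0208] 0.00019 [-0.00207769 -0.00181542]
tilt plane [0.01959949 0.00135056 0.18950672]
[ 0.50878428 -0.18534838  0.34693144]
```

>>> drive_tool(claw=[56, 56, 56, 56, 56, 56, 56, 56], slide=[[0, -0.05, 0], [0, -0.1, 0], [-0.001, -0.14, 0], [-0.001, -0.149, -0.03], [-0.001, -0.149, -0.07], [-0.001, -0.149, -0.08], [-0.001, -0.149, -0.08], [-0.001, -0.149, -0.08]], yaw=[0, 0, 0, 0, 0, 0, 0, 0])

```text
time: 13.48
tool_pos: [0.5096, -0.2583, 0.3083]
tcp_rot: [0.001, -3.14, -0.002]
wrist_force: [-1.0, -0.7, -1.3]
width: 0.705
grip_force: 33.5
```

>>> drive_tool(claw=[56, 56, 56, 56], slide=[[0, 0, 0], [0, 0, 0], [0, 0, 0], [0, 0, 0]], yaw=[0, 0, 0, 0])

```text
time: 13.82
tool_pos: [0.5097, -0.2593, 0.3102]
tcp_rot: [0.001, 3.14, -0.001]
wrist_force: [0.6, 0.0, -2.2]
width: 0.707
grip_force: 33.5
```

```bash
cat >> h.py <<'E'
from scipy.optimize import least_squares
def ring(P,c,ztop,ri,ro):
    X=P-np.array([*c,0]);rr=np.hypot(X[...,0],X[...,1]);th=np.arctan2(X[...,1],X[...,0])
    m=(abs(X[...,2]-ztop)<.003)&(rr<ro+.009)&(rr>ri-.006); res=[]
    for R,g in((ro,0),(ri,1)):
        o=[]
        for a in np.linspace(-np.pi,np.pi,73):
            k=m&(abs(th-a)<.05)
            if k.sum()>5: o.append(X.reshape(-1,3)[np.argmin(np.where(k,rr,1)) if g else np.argmax(np.where(k,rr,0))])
        o=np.array(o); f=least_squares(lambda p:np.hypot(o[:,0]-p[0],o[:,1]-p[1])-p[2],[0,0,R],loss='soft_l1',f_scale=.0005)
        res.append((np.r_[f.x[:2]+c,f.x[2]].round(4),np.abs(f.fun).mean().round(5)))
    return np.median(P[m][:,2]).round(4),res
def face(P,z,c,rmax):
    m=(abs(P[...,2]-z)<.0025)&(np.hypot(P[...,0]-c[0],P[...,1]-c[1])<rmax); q=P[m]
    if len(q)<20: return None
    (x,y),r=cv2.minEnclosingCircle(q[:,:2].astype(np.float32)); return len(q),np.round([x,y,r],4)
E
python3 - <<'E'
from h import *
t=[bot.read_state()['tool_pos']]
for i in range(3):
    W=cam('wrist');t.append(bot.read_state()['tool_pos']); P=cloud(W,True); z=t[-1][2]-.1575
    print(t[-1].round(4),W['eye'].round(4),ring(P,(.506,-.262),z,.021,.031),[face(P,q,(.5062,-.2618),r) for q,r in((.098,.014),(.074,.026),(.06,.032))])
E
```

```text
[ 0.5095 -0.2594  0.31  ] [ 0.4408 -0.2586  0.2787] (np.float64(0.1527), [(array([ 0.5105, -0.2587,  0.0307]), np.float64(0.0009)), (array([ 0.5103, -0.2588,  0.0207]), np.float64(0.00017))]) [(66, array([ 0.5125, -0.2615,  0.0058])), (462, array([ 0.5048, -0.2622,  0.0185])), (637, array([ 0.5049, -0.2625,  0.0237]))]
[ 0.5095 -0.2594  0.3098] [ 0.4406 -0.2586  0.2786] (np.float64(0.1525), [(array([ 0.5104, -0.2586,  0.0308]), np.float64(0.00073)), (array([ 0.5101, -0.2587,  0.0207]), np.float64(0.00017))]) [(71, array([ 0.5121, -0.2618,  0.006 ])), (453, array([ 0.5054, -0.2623,  0.0186])), (634, array([ 0.5046, -0.2624,  0.0236]))]
[ 0.5094 -0.2594  0.3096] [ 0.4405 -0.2586  0.2784] (np.float64(0.1524), [(array([ 0.5103, -0.2587,  0.0308]), np.float64(0.00078)), (array([ 0.5099, -0.2587,  0.0207]), np.float64(0.00016))]) [(79, array([ 0.5121, -0.2615,  0.0064])), (446, array([ 0.5058, -0.2622,  0.0188])), (629, array([ 0.5046, -0.2625,  0.0237]))]
```

>>> drive_tool(claw=[56, 56, 56, 56, 56, 56, 56, 56], slide=[[-0.008, -0.0066, 0], [-0.008, -0.0066, -0.02], [-0.008, -0.0066, -0.05], [-0.008, -0.0066, -0.08], [-0.008, -0.0066, -0.1], [-0.008, -0.0066, -0.106], [-0.008, -0.0066, -0.106], [-0.008, -0.0066, -0.106]], yaw=[0, 0, 0, 0, 0, 0, 0, 0])

```text
time: 14.63
tool_pos: [0.5054, -0.2628, 0.2561]
tcp_rot: [-0.002, -3.141, -0.0]
wrist_force: [-0.1, 0.3, -1.3]
width: 0.708
grip_force: 33.5
```

>>> drive_tool(claw=[56, 56, 56, 56], slide=[[0, 0, 0], [0, 0, 0], [0, 0, 0], [0, 0, 0]], yaw=[0, 0, 0, 0])

```text
time: 14.97
tool_pos: [0.5056, -0.2628, 0.2569]
tcp_rot: [0.001, 3.141, -0.001]
wrist_force: [-0.1, 0.1, -2.1]
width: 0.709
grip_force: 33.5
```

```bash
python3 - <<'E'
from h import *
W=cam('wrist');t=bot.read_state()['tool_pos']; P=cloud(W,True); z=t[2]-.1572
print(t.round(4),ring(P,(.506,-.262),z,.021,.031),[face(P,q,(.5062,-.2618),r) for q,r in((.098,.014),(.074,.026),(.06,.032))])
E
```

```text
[ 0.5055 -0.2628  0.2567] (np.float64(0.0995), [(array([ 0.5064, -0.2621,  0.0308]), np.float64(0.00077)), (array([ 0.5062, -0.2621,  0.0207]), np.float64(0.00013))]) [(873, array([ 0.5061, -0.2622,  0.0091])), (334, array([ 0.5072, -0.2618,  0.0187])), (176, array([ 0.5057, -0.2622,  0.0238]))]
```

>>> drive_tool(claw=[56, 56, 56, 56, 56, 56, 56, 56], slide=[[0, 0, -0.01], [0, 0, -0.02], [0, 0, -0.03], [0, 0, -0.04], [0, 0, -0.048], [0, 0, -0.052], [0, 0, -0.052], [0, 0, -0.052]], yaw=[0, 0, 0, 0, 0, 0, 0, 0])

```text
time: 15.68
tool_pos: [0.5054, -0.2627, 0.23]
tcp_rot: [-0.001, -3.142, -0.0]
wrist_force: [0.5, 1.2, -1.9]
width: 0.708
grip_force: 33.5
```

```bash
python3 - <<'E'
from h import *
W=cam('wrist');t=bot.read_state()['tool_pos']; P=cloud(W,True); z=t[2]-.1572
print(t.round(4),ring(P,(.506,-.262),z,.021,.031),bot.read_state()['wrist_force'])
E
```

```text
[ 0.5054 -0.2627  0.23  ] (np.float64(0.0726), [(array([ 0.506 , -0.2619,  0.0308]), np.float64(0.00068)), (array([ 0.5105, -0.2621,  0.0183]), np.float64(0.0015))]) [-0.23933603 -0.62707951 -2.42289456]
```

>>> drive_tool(claw=[64, 68, 74, 74, 74, 74, 74, 74], slide=[[0, 0, 0], [0, 0, 0], [0, 0, 0], [0, 0, 0], [0, 0, 0.02], [0, 0, 0.08], [0, 0, 0.16], [0, 0, 0.24]], yaw=[0, 0, 0, 0, 0, 0, 0, 0])

```text
time: 16.4
tool_pos: [0.5047, -0.2623, 0.351]
tcp_rot: [-0.001, -3.139, -0.002]
wrist_force: [0.8, 0.4, 0.2]
width: 0.867
grip_force: 0.0
```

>>> drive_tool(claw=[66, 66, 66, 66, 66, 66, 66, 66], slide=[[0.06, 0.06, 0], [0.12, 0.13, 0], [0.18, 0.2, 0], [0.24, 0.25, 0], [0.27, 0.28, 0], [0.27, 0.28, 0], [0.27, 0.28, 0], [0.27, 0.28, 0]], yaw=[0, 0, 0, 0, 0, 0, 0, 0])

```text
time: 17.07
tool_pos: [0.64, -0.1228, 0.3505]
tcp_rot: [-0.0, -3.141, 0.001]
wrist_force: [-0.6, -0.6, -0.5]
width: 0.772
grip_force: 0.0
```

```bash
python3 - <<'E'
from h import *
W=cam('wrist');save(W,'w8');W=dict(W);W['fish']=1;t=bot.read_state()['tool_pos']; P=cloud(W,True);print(t.round(4),W['eye'].round(4))
print('black',ring(P,(.506,-.262),.073,.021,.031))
h=cv2.cvtColor(W['color'],cv2.COLOR_RGB2HSV); m=(((h[...,0]<6)|(h[...,0]>174))&(h[...,1]>160)&(h[...,2]>70)&(np.hypot(P[...,0]-.65,P[...,1]+.116)<.08)&(P[...,2]<.03))
v,u=np.nonzero(m); print(m.sum(),u.mean(),v.mean(),P[m].mean(0))
print('red',ring(P,P[m].mean(0)[:2],.013,.016,.027)); print(plane(W,(u.mean(),v.mean()),.0065))
S=cam('side'); print(blob(S,'red',(282,236,340,288))[0])
E
```

```text
[ 0.6397 -0.1232  0.3504] [ 0.5711 -0.122   0.3192]
black (np.float64(0.0723), [(array([ 0.5066, -0.2613,  0.0305]), np.float64(0.00032)), (array([ 0.5046, -0.2657,  0.0181]), np.float64(0.00145))])
1243 262.0675784392599 188.50522928399036 [ 0.64860076 -0.11630895  0.01203756]
red (np.float64(0.0123), [(array([ 0.6494, -0.1161,  0.0264]), np.float64(0.00022)), (array([ 0.6494, -0.1161,  0.0163]), np.float64(0.00028))])
[ 0.64981799 -0.11622612  0.0065    ]
[309.87955895 261.92239186]
```

>>> drive_tool(claw=[66, 66, 66, 66, 66, 66, 66, 66], slide=[[0.019, 0.0136, 0], [0.019, 0.0136, -0.06], [0.019, 0.0136, -0.13], [0.019, 0.0136, -0.2], [0.019, 0.0136, -0.26], [0.019, 0.0136, -0.29], [0.019, 0.0136, -0.3], [0.019, 0.0136, -0.3]], yaw=[0, 0, 0, 0, 0, 0, 0, 0])

```text
time: 17.83
tool_pos: [0.6494, -0.1161, 0.1989]
tcp_rot: [-0.003, -3.139, -0.001]
wrist_force: [-0.2, -0.7, 0.6]
width: 0.773
grip_force: 0.0
```

>>> drive_tool(claw=[66, 66, 66, 66], slide=[[0, 0, 0], [0, 0, 0], [0, 0, 0], [0, 0, 0]], yaw=[0, 0, 0, 0])

```text
time: 18.17
tool_pos: [0.6508, -0.1161, 0.2024]
tcp_rot: [0.001, 3.138, -0.001]
wrist_force: [-0.1, -1.3, 0.6]
width: 0.772
grip_force: 0.0
```

```bash
python3 - <<'E'
from h import *
W=cam('wrist');t=bot.read_state()['tool_pos']; P=cloud(W,True);print(t.round(4),ring(P,(.6495,-.1162),.013,.016,.027))
E
```

```text
[ 0.6505 -0.116   0.2019] (np.float64(0.0124), [(array([ 0.6495, -0.1159,  0.0266]), np.float64(0.00022)), (array([ 0.6494, -0.116 ,  0.016 ]), np.float64(0.00019))])
```

Aligned. I'll descend about 31 mm and close.

>>> drive_tool(claw=[66, 66, 66, 66, 66, 66, 66], slide=[[-0.001, 0, -0.02], [-0.001, 0, -0.04], [-0.001, 0, -0.052], [-0.001, 0, -0.06], [-0.001, 0, -0.061], [-0.001, 0, -0.061], [-0.001, 0, -0.061]], yaw=[0, 0, 0, 0, 0, 0, 0])

```text
time: 18.8
tool_pos: [0.6494, -0.1159, 0.1696]
tcp_rot: [-0.001, -3.142, 0.0]
wrist_force: [-0.1, 0.4, -0.4]
width: 0.776
grip_force: 0.0
```

>>> drive_tool(claw=[60, 56, 52, 48, 48, 48, 48, 48], slide=[[0, 0, 0], [0, 0, 0], [0, 0, 0], [0, 0, 0], [0, 0, 0], [0, 0, 0], [0, 0, 0], [0, 0, 0]], yaw=[0, 0, 0, 0, 0, 0, 0, 0])

```text
time: 19.47
tool_pos: [0.6497, -0.1161, 0.1707]
tcp_rot: [0.001, 3.14, -0.001]
wrist_force: [-1.2, -0.8, 6.8]
width: 0.622
grip_force: 31.5
```

>>> drive_tool(claw=[48, 48, 48, 48, 48, 48, 48, 48], slide=[[0, 0, 0.01], [0, 0, 0.04], [0, 0, 0.1], [0, 0, 0.18], [0, 0, 0.25], [0, 0, 0.29], [0, 0, 0.3], [0, 0, 0.3]], yaw=[0, 0, 0, 0, 0, 0, 0, 0])

```text
time: 20.13
tool_pos: [0.65, -0.1159, 0.3228]
tcp_rot: [0.001, 3.137, -0.001]
wrist_force: [0.3, 0.3, -1.4]
width: 0.623
grip_force: 32.1
```

>>> drive_tool(claw=[48, 48, 48, 48, 48, 48, 48, 48], slide=[[-0.05, -0.05, 0], [-0.1, -0.1, 0], [-0.15, -0.15, 0], [-0.2, -0.2, 0], [-0.24, -0.25, 0], [-0.27, -0.28, 0], [-0.288, -0.293, 0], [-0.288, -0.293, -0.02]], yaw=[0, 0, 0, 0, 0, 0, 0, 0])

```text
time: 20.8
tool_pos: [0.5038, -0.2636, 0.3091]
tcp_rot: [-0.006, -3.141, -0.0]
wrist_force: [0.7, 0.4, -1.2]
width: 0.623
grip_force: 32.1
```

>>> drive_tool(claw=[48, 48, 48, 48, 48, 48], slide=[[0, 0, 0], [0, 0, 0], [0, 0, 0], [0, 0, 0], [0, 0, 0], [0, 0, 0]], yaw=[0, 0, 0, 0, 0, 0])

```text
time: 21.3
tool_pos: [0.5059, -0.262, 0.31]
tcp_rot: [-0.0, 3.141, -0.0]
wrist_force: [-0.5, 0.4, -1.3]
width: 0.621
grip_force: 32.1
```

```bash
python3 - <<'E'
from h import *
W=cam('wrist');t=bot.read_state()['tool_pos']; P=cloud(W,True);print(t.round(4),ring(P,t[:2],t[2]-.158,.016,.027),[face(P,q,(.506,-.262),r) for q,r in((.098,.012),)])
E
```

```text
[ 0.5058 -0.262   0.31  ] (np.float64(0.1515), [(array([ 0.5058, -0.2611,  0.0268]), np.float64(0.00097)), (array([ 0.5056, -0.2611,  0.0159]), np.float64(0.00018))]) [(36, array([ 0.5127, -0.2626,  0.0044]))]
```

>>> drive_tool(claw=[48, 48, 48, 48, 48, 48, 48, 48], slide=[[0.001, -0.002, -0.01], [0.001, -0.002, -0.03], [0.001, -0.002, -0.05], [0.001, -0.002, -0.07], [0.001, -0.002, -0.085], [0.001, -0.002, -0.09], [0.001, -0.002, -0.09], [0.001, -0.002, -0.09]], yaw=[0, 0, 0, 0, 0, 0, 0, 0])

```text
time: 22.02
tool_pos: [0.5058, -0.2634, 0.2643]
tcp_rot: [-0.002, -3.141, -0.0]
wrist_force: [0.6, 0.1, -1.9]
width: 0.623
grip_force: 32.1
```

>>> drive_tool(claw=[48, 48, 48, 48], slide=[[0, 0, 0], [0, 0, 0], [0, 0, 0], [0, 0, 0]], yaw=[0, 0, 0, 0])

```text
time: 22.35
tool_pos: [0.506, -0.2635, 0.2652]
tcp_rot: [0.001, 3.141, -0.001]
wrist_force: [-0.5, -0.0, -2.1]
width: 0.624
grip_force: 32.1
```

```bash
python3 - <<'E'
from h import *
W=cam('wrist');t=bot.read_state()['tool_pos']; P=cloud(W,True);print(t.round(4),ring(P,t[:2],t[2]-.158,.016,.027),[face(P,q,(.506,-.262),r) for q,r in((.098,.0115),(.073,.036))],bot.read_state()['wrist_force'])
E
```

```text
[ 0.506  -0.2635  0.2651] (np.float64(0.1068), [(array([ 0.506 , -0.2627,  0.0269]), np.float64(0.00095)), (array([ 0.5058, -0.2627,  0.0158]), np.float64(0.00016))]) [(815, array([ 0.5062, -0.2623,  0.009 ])), (2599, array([ 0.5057, -0.2621,  0.0309]))] [-1.37895332 -0.38935093 -0.85618221]
```

>>> drive_tool(claw=[48, 48, 48, 48, 48, 48, 48, 48], slide=[[0, 0.001, -0.004], [0, 0.001, -0.012], [0, 0.001, -0.02], [0, 0.001, -0.028], [0, 0.001, -0.036], [0, 0.001, -0.0405], [0, 0.001, -0.0405], [0, 0.001, -0.0405]], yaw=[0, 0, 0, 0, 0, 0, 0, 0])

```text
time: 23.07
tool_pos: [0.5058, -0.2628, 0.2447]
tcp_rot: [-0.001, -3.141, -0.0]
wrist_force: [-1.5, 1.5, 4.4]
width: 0.622
grip_force: 32.5
```

```bash
python3 - <<'E'
from h import *
W=cam('wrist');t=bot.read_state()['tool_pos']; P=cloud(W,True);print(t.round(4),ring(P,t[:2],t[2]-.158,.016,.027),bot.read_state()['wrist_force'])
E
```

```text
[ 0.5057 -0.2628  0.2447] (np.float64(0.0864), [(array([ 0.5053, -0.2618,  0.0268]), np.float64(0.001)), (array([ 0.5078, -0.2626,  0.0115]), np.float64(0.00104))]) [-3.55313126  1.52328709  4.17041813]
```

>>> drive_tool(claw=[56, 60, 66, 66, 66, 66, 66, 66], slide=[[0, 0, 0], [0, 0, 0], [0, 0, 0], [0, 0, 0], [0, 0, 0.02], [0, 0, 0.08], [0, 0, 0.16], [0, 0, 0.24]], yaw=[0, 0, 0, 0, 0, 0, 0, 0])

```text
time: 23.78
tool_pos: [0.5052, -0.2626, 0.365]
tcp_rot: [-0.001, -3.139, -0.002]
wrist_force: [0.7, -0.8, 0.6]
width: 0.772
grip_force: 0.0
```

>>> drive_tool(claw=[66, 66, 66, 66, 66, 66, 66, 66], slide=[[0, 0.08, 0.03], [0, 0.16, 0.03], [0, 0.24, 0.03], [0, 0.32, 0.03], [0, 0.4, 0.03], [0, 0.48, 0.03], [0, 0.5, 0.03], [0, 0.5, 0.03]], yaw=[0, 0, 0, 0, 0, 0, 0, 0])

```text
time: 24.45
tool_pos: [0.5056, -0.0103, 0.3803]
tcp_rot: [-0.006, 3.141, 0.001]
wrist_force: [-0.2, 0.1, -0.4]
width: 0.775
grip_force: 0.0
```

```bash
python3 - <<'E'
from h import *
W=cam('wrist');P=cloud(W,True);print(bot.read_state()['tool_pos'])
print('wrist red',ring(P,(.506,-.262),.087,.016,.027))
T=cam('top');P=cloud(T);print('top red',ring(P,(.506,-.262),.087,.016,.027),'black',ring(P,(.506,-.262),.073,.027,.031))
S=cam('side');P2=cloud(S);print('side red',ring(P2,(.506,-.262),.087,.016,.027))
cv2.imwrite('pics/m9.png',np.hstack([cv2.resize(T['color'][170:290,310:430,::-1],(400,400)),cv2.resize(S['color'][240:384,190:334,::-1],(400,400))]))
E
```

```text
[ 0.50579639 -0.01186204  0.3801315 ]
wrist red (np.float64(0.0862), [(array([ 0.5056, -0.261 ,  0.0263]), np.float64(0.00056)), (array([ 0.5069, -0.2654,  0.0136]), np.float64(0.00149))])Traceback (most recent call last):
  File "<stdin>", line 4, in <module>
  File "h.py", line 41, in ring
    o=np.array(o); f=least_squares(lambda p:np.hypot(o[:,0]-p[0],o[:,1]-p[1])-p[2],[0,0,R],loss='soft_l1',f_scale=.0005)
                     ~~~~~~~~~~~~~^^^^^^^^^^^^^^^^^^^^^^^^^^^^^^^^^^^^^^^^^^^^^^^^^^^^^^^^^^^^^^^^^^^^^^^^^^^^^^^^^^^^^^
    return func(*args, **kwargs)
    vector_fun = VectorFunction(
        fun_wrapped,
    ...<6 lines>...
        workers=workers
    )
    self._update_fun()
    ~~~~~~~~~~~~~~~~^^
    self.f = self.fun_wrapped(xp_copy(self.x))
             ~~~~~~~~~~~~~~~~^^^^^^^^^^^^^^^^^
    return np.atleast_1d(self.fun(x))
                         ~~~~~~~~^^^
    return self.f(x, *self.args, **self.kwargs)
           ~~~~~~^^^^^^^^^^^^^^^^^^^^^^^^^^^^^^
  File "h.py", line 41, in <lambda>
    o=np.array(o); f=least_squares(lambda p:np.hypot(o[:,0]-p[0],o[:,1]-p[1])-p[2],[0,0,R],loss='soft_l1',f_scale=.0005)
                                                     ~^^^^^
IndexError: too many indices for array: array is 1-dimensional, but 2 were indexed
```

>>> drive_tool(claw=[0, 0, 0, 0, 0, 0, 0, 0], slide=[[0, 0.08, 0], [0, 0.16, 0], [0, 0.24, 0], [0, 0.32, 0], [-0.02, 0.4, 0], [-0.04, 0.46, 0], [-0.06, 0.5, 0], [-0.08, 0.53, 0]], yaw=[0, 0, 0, 0, 0, 0, 0, 0])

```text
time: 25.22
tool_pos: [0.4664, 0.2525, 0.3796]
tcp_rot: [0.003, 3.141, -0.0]
wrist_force: [0.5, -0.2, 0.2]
width: -0.004
grip_force: 0.0
```

>>> drive_tool(claw=[0, 0, 0, 0], slide=[[0, 0, 0], [0, 0, 0], [0, 0, 0], [0, 0, 0]], yaw=[0, 0, 0, 0])

```text
time: 25.55
tool_pos: [0.4667, 0.2507, 0.3795]
tcp_rot: [0.005, 3.141, -0.001]
wrist_force: [0.3, 0.3, 0.5]
width: -0.001
grip_force: 0.0
```

```bash
python3 - <<'E'
from h import *
W=cam('wrist');S=cam('side');P=cloud(W,True);s=bot.read_state();print(s['tool_pos'].round(4),s['width'])
cv2.imwrite('pics/m9.png',np.hstack([cv2.resize(W['color'][:,:,::-1],(400,300)),cv2.resize(S['color'][240:384,170:362,::-1],(400,300))]))
h=cv2.cvtColor(W['color'],cv2.COLOR_RGB2HSV)
for n,c in(('W',(.449,.257)),('B',(.4598,.313)),('Y',(.4704,.3707)),('G',(.5185,.3027)),('R',(.508,.245))):
    m=(np.hypot(P[...,0]-c[0],P[...,1]-c[1])<.022)&(P[...,2]>.0475)&(P[...,2]<.07); q=P[m]
    if len(q)>20:
        (x,y),r=cv2.minEnclosingCircle(q[:,:2].astype(np.float32)); print(n,len(q),np.round([x,y,r],4),'z',np.percentile(q[:,2],[5,50,95]).round(4),np.median(h[m],0))
    else: print(n,len(q))
E
```

```text
[0.4665 0.2509 0.3795] -0.001411306292512079
W 1074 [0.4491 0.2566 0.022 ] z [0.0477 0.0568 0.0583] [ 30.   4. 250.]
B 1014 [0.4595 0.3129 0.022 ] z [0.0477 0.0568 0.0585] [110. 193. 179.]
Y 904 [0.4703 0.3708 0.022 ] z [0.0476 0.0568 0.0584] [ 27. 152. 248.]
G 892 [0.5188 0.3025 0.022 ] z [0.0477 0.0568 0.0584] [ 66. 158. 153.]
R 916 [0.508  0.245  0.0221] z [0.0477 0.0569 0.0584] [  1. 204. 206.]
```

View pics/m9.png

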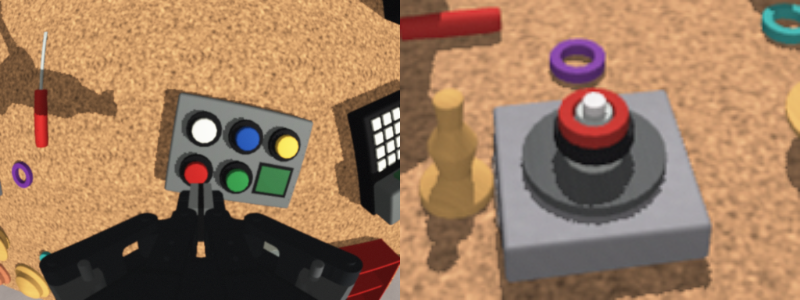

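Both collars sit level on the post, red over black. The keys are confirmed from left: white, blue and yellow in the near row, red and green in the far row. Key tops are at about z = 0.057. White comes first, so I hover there.

>>> drive_tool(claw=[0, 0, 0, 0, 0, 0, 0, 0], slide=[[-0.035, 0.012, 0], [-0.035, 0.012, -0.06], [-0.035, 0.012, -0.13], [-0.035, 0.012, -0.19], [-0.035, 0.012, -0.24], [-0.035, 0.012, -0.265], [-0.035, 0.012, -0.269], [-0.035, 0.012, -0.269]], yaw=[0, 0, 0, 0, 0, 0, 0, 0])

```text
time: 26.32
tool_pos: [0.4482, 0.2574, 0.244]
tcp_rot: [-0.003, -3.139, 0.002]
wrist_force: [0.9, -0.6, -0.5]
width: 0.001
grip_force: 0.0
```

>>> drive_tool(claw=[0, 0, 0], slide=[[0, 0, 0], [0, 0, 0], [0, 0, 0]], yaw=[0, 0, 0])

```text
time: 26.57
tool_pos: [0.4492, 0.2584, 0.2466]
tcp_rot: [0.002, 3.139, 0.002]
wrist_force: [0.9, 0.9, 0.2]
width: 0.001
grip_force: 0.0
```

>>> drive_tool(claw=[0, 0, 0, 0, 0, 0, 0, 0], slide=[[0, 0, -0.015], [0, 0, -0.025], [0, 0, -0.035], [0, 0, -0.042], [0, 0, -0.048], [0, 0, -0.05], [0, 0, -0.05], [0, 0, -0.05]], yaw=[0, 0, 0, 0, 0, 0, 0, 0])

```text
time: 27.23
tool_pos: [0.449, 0.2586, 0.2248]
tcp_rot: [-0.001, -3.141, 0.0]
wrist_force: [-13.6, -7.1, 37.2]
width: 0.003
grip_force: 18.8
```

>>> drive_tool(claw=[0, 0, 0, 0, 0, 0, 0, 0], slide=[[0, 0, 0.025], [0, 0, 0.05], [0, 0, 0.05], [0.01, 0.06, 0.05], [0.021, 0.11, 0.05], [0.021, 0.11, 0.05], [0.021, 0.11, 0.05], [0.021, 0.11, 0.05]], yaw=[0, 0, 0, 0, 0, 0, 0, 0])

```text
time: 27.9
tool_pos: [0.4581, 0.3126, 0.2435]
tcp_rot: [-0.0, -3.139, 0.003]
wrist_force: [-0.1, -0.4, -0.7]
width: 0.001
grip_force: 0.0
```

>>> drive_tool(claw=[0, 0, 0, 0, 0, 0, 0, 0], slide=[[0, 0, -0.015], [0, 0, -0.025], [0, 0, -0.035], [0, 0, -0.04], [0, 0, -0.044], [0, 0, -0.046], [0, 0, -0.046], [0, 0, -0.046]], yaw=[0, 0, 0, 0, 0, 0, 0, 0])

```text
time: 28.57
tool_pos: [0.4587, 0.3125, 0.2251]
tcp_rot: [-0.002, -3.14, 0.002]
wrist_force: [-9.7, -6.5, 26.3]
width: -0.005
grip_force: 13.0
```

>>> drive_tool(claw=[0, 0, 0, 0, 0, 0, 0, 0], slide=[[0, 0, 0.025], [0, 0, 0.046], [0, 0, 0.046], [0.01, 0.06, 0.046], [0.022, 0.116, 0.046], [0.022, 0.116, 0.046], [0.022, 0.116, 0.046], [0.022, 0.116, 0.046]], yaw=[0, 0, 0, 0, 0, 0, 0, 0])

```text
time: 29.23
tool_pos: [0.4693, 0.3706, 0.2437]
tcp_rot: [-0.001, -3.14, 0.002]
wrist_force: [0.2, -0.5, -0.6]
width: -0.004
grip_force: 0.0
```

>>> drive_tool(claw=[0, 0, 0, 0, 0, 0, 0, 0], slide=[[0, 0, -0.015], [0, 0, -0.025], [0, 0, -0.035], [0, 0, -0.04], [0, 0, -0.044], [0, 0, -0.046], [0, 0, -0.046], [0, 0, -0.046]], yaw=[0, 0, 0, 0, 0, 0, 0, 0])

```text
time: 29.9
tool_pos: [0.4697, 0.3705, 0.2251]
tcp_rot: [-0.002, -3.14, 0.002]
wrist_force: [-8.9, -7.9, 23.2]
width: 0.002
grip_force: 11.7
```

>>> drive_tool(claw=[0, 0, 0, 0, 0, 0, 0, 0], slide=[[0, 0, 0.025], [0, 0, 0.046], [0, 0, 0.046], [-0.01, -0.06, 0.046], [-0.022, -0.116, 0.046], [-0.022, -0.116, 0.046], [-0.022, -0.116, 0.046], [-0.022, -0.116, 0.046]], yaw=[0, 0, 0, 0, 0, 0, 0, 0])

```text
time: 30.57
tool_pos: [0.4589, 0.3131, 0.2446]
tcp_rot: [-0.003, -3.142, -0.001]
wrist_force: [0.6, -0.6, -0.4]
width: -0.003
grip_force: 0.0
```

>>> drive_tool(claw=[0, 0, 0, 0, 0, 0, 0, 0], slide=[[0, 0, -0.015], [0, 0, -0.025], [0, 0, -0.035], [0, 0, -0.04], [0, 0, -0.044], [0, 0, -0.046], [0, 0, -0.046], [0, 0, -0.046]], yaw=[0, 0, 0, 0, 0, 0, 0, 0])

```text
time: 31.23
tool_pos: [0.4593, 0.314, 0.2251]
tcp_rot: [0.001, 3.141, 0.001]
wrist_force: [-7.0, -3.7, 23.2]
width: 0.001
grip_force: 11.5
```

>>> drive_tool(claw=[0, 0, 0, 0, 0, 0, 0, 0], slide=[[0, 0, 0.025], [0, 0, 0.046], [0, 0, 0.046], [0.06, -0.011, 0.046], [0.119, -0.022, 0.046], [0.119, -0.022, 0.046], [0.119, -0.022, 0.046], [0.119, -0.022, 0.046]], yaw=[0, 0, 0, 0, 0, 0, 0, 0])

```text
time: 31.9
tool_pos: [0.5177, 0.3018, 0.2437]
tcp_rot: [-0.002, -3.139, 0.002]
wrist_force: [-1.0, -0.0, -0.1]
width: -0.003
grip_force: 0.0
```

>>> drive_tool(claw=[0, 0, 0, 0, 0, 0, 0, 0], slide=[[0, 0, -0.015], [0, 0, -0.025], [0, 0, -0.035], [0, 0, -0.04], [0, 0, -0.044], [0, 0, -0.046], [0, 0, -0.046], [0, 0, -0.046]], yaw=[0, 0, 0, 0, 0, 0, 0, 0])

```text
time: 32.57
tool_pos: [0.5175, 0.3023, 0.2251]
tcp_rot: [-0.001, -3.14, 0.001]
wrist_force: [-9.3, -4.3, 23.7]
width: -0.006
grip_force: 11.7
```

>>> drive_tool(claw=[0, 0, 0, 0, 0, 0, 0, 0], slide=[[0, 0, 0.03], [0, 0, 0.1], [0, 0, 0.18], [0, 0, 0.26], [0, 0, 0.3], [0, 0, 0.3], [0, 0, 0.3], [0, 0, 0.3]], yaw=[0, 0, 0, 0, 0, 0, 0, 0])

```text
time: 33.23
tool_pos: [0.5175, 0.3019, 0.3704]
tcp_rot: [-0.001, -3.14, 0.002]
wrist_force: [0.2, -0.4, -0.3]
width: 0.001
grip_force: 0.0
```

```bash
python3 - <<'E'
from h import *
S=cam('side');T=cam('top');P=cloud(S);print(ring(P,(.506,-.262),.087,.016,.027))
cv2.imwrite('pics/m10.png',np.hstack([cv2.resize(x['color'][:,:,::-1],(400,300)) for x in(T,S)]))
E
```

```text
(np.float64(0.0883), [(array([ 0.5059, -0.265 ,  0.026 ]), np.float64(0.00058)), (array([ 0.5062, -0.2601,  0.0131]), np.float64(0.00147))])
```

View pics/m10.png

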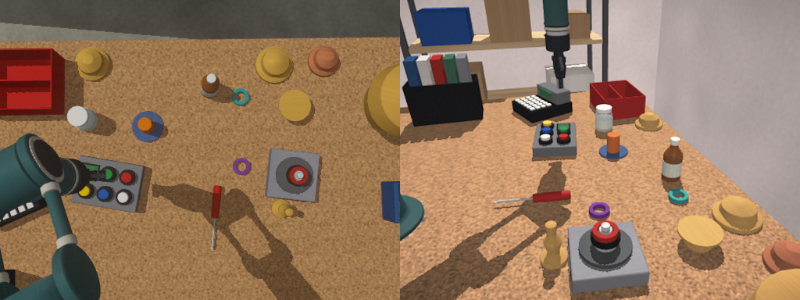

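The cap is upright on the mat, both collars are seated, the keys are up, the bystanders haven't moved and the arm is clear. Handing in.

```bash
python3 -c "
from workcell import bot
print(bot.finish_job())"
```

```text
the job is handed in; nothing more can be done
None
```

The job is handed in, with no verdict shown: cap upright on the mat; black then red collar home on the post (brass and white absent); white, blue, yellow, blue, green pressed in order; red key untouched.

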